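# Eyepiece dust check: dimmer to half, then hold the eyepiece over the light panel

## Robot

A 6-joint arm with a two-finger parallel gripper is mounted at the origin on the work surface. World frame = base frame: x ahead of the robot, y to its left, z up, the work surface at z = 0. Lengths are in mm, angles in degrees, forces in N, time in s.
With the tool pointing down it reaches from about 350 to 850 mm from the base axis. Payload 8.1 kg.
Tool frame: the origin (TCP) lies at the very end of the fingers, on their centre line; the grasp point (between the pads) lies 19 mm behind it; z points along the fingers, y is the direction in which the jaws open and shut (so a half turn about z gives the same grasp; the last joint's range is limited). The gripper opens to 85 mm and grips with 20 to 120 N. Pads are 22 mm wide; open, the fingers measure 114 mm over their backs; the gripper's body (76 mm by 85 mm) begins 54 mm behind the grasp point. The pads swing forward as they close: fully open they stand 13 mm farther back than shut.
Start: joints at [-69.179, 7.471, 85.268, -0, 87.261, -4.893], TCP at [260.351, -540.576, 231.292] pointing down, gripper open.
Joint ranges: [-169.43, 169.43], [-51.17, 129.36], [1.28, 143.12], [-76.62, 256.62], [0, 156.53], [-152.29, 152.29]. Speed limits (degrees/s): [136.94, 136.94, 159.86, 180, 180, 180].

## Interface

Orientations are given as [roll, pitch, yaw] about the fixed x, y, z axes, in that order (R = Rz(yaw) Ry(pitch) Rx(roll)).
In Python, from bench import r gives the robot as it stands.
- The arm moves only by the shell command python3 -m crank 'ROWS' [OPENING] [FORCE]. ROWS is JSON, a list that holds one entry, the list of rows, each a list of 6 numbers: the shift along the tool's x, y, z in m, then the turn, a rotation vector about the tool's x, y, z in rad. A call has 1 to 10 rows; each row is the pose to reach, as a shift and turn from the pose measured when the call began, along the tool's axes at that moment; what a row does not reach only later rows make up. A row lasts 1/8 s, in which the tool goes at most 62.5 mm and 10.7 degrees, less where a joint would pass 70% of its speed; a pose out of reach is approached as far as the arm can. A call with a gripper value outside its range is refused whole. OPENING is the closure, from 0 (fully open) to 1 (shut), set as the call begins (- or left out, the last holds). The fingers move at their own pace and stop on an object; FORCE is the grip in N (left out, the last holds). Time passes only in rows, so rows that repeat a pose let the fingers close. It gives the time, the measured TCP pose, the force and the opening at its end, in the units of the state.
- r.sense(): the state, without advancing time (a new reading comes with each control period).
- r.snapshot(name): name is "side" or "top"; returns (picture, depth): 400x640x3 uint8, blue, green, red; 400x640 float32, mm along the optical axis (not along the pixel's ray), 0 where there is no reading.
- r.get_calibration(name): a dict with "mtx" (3x3 intrinsics, pixels), "cam_to_world" (4x4, takes a point from camera to world coordinates). Camera axes: x right, y down, z forward; pixel columns grow to the right and rows downward; lengths in mm; the calibration is good to about 2 mm. A picture is of the moment at which its call begins. get_calibration takes no time and is no camera call.
- r.hand_in(): hands the job in, once; it reports no verdict.
Trained networks look in the newest picture that a camera, given by its name, has taken for a name from the list of things; names that differ only in an ending like _2 or _b are one class to them, and where a whole thing is asked for, a point or a joint stands for the part that bears it (a point fixed in the world has none). Each returns a list of dicts, best first, with "conf" (0 to 1); they miss things now and then, are a little off and sometimes report something else, mostly with a low value. They report only what shows in the picture. A call takes as long as a camera call.
- r.look_for(thing, camera): "extent" ([left, top, right, bottom] in pixels, round what is visible of it).
- r.landmark_of(thing, camera): "pixel" ([column, row] in pixels: a listed point, or the origin of a listed thing).
The state is a dict: "time": time; "joint_pos": joint angles; "qd": joint speeds; "joint_efforts": joint torques, N m; "tool_pos": TCP position; "tcp_rot": TCP orientation; "ft_force": force on the tool from outside, world axes, zero at the start; "wrist_torque": the same for the moment, N m; "finger_gap": finger opening in mm.
Only numpy, scipy, OpenCV 4.12 (cv2) and the standard library are available. Lean on these libraries where they do the work, as an engineer would, in place of code of your own. Each camera call takes 0.05 s, during which the arm holds its last target.

## Task

Check an eyepiece for dust against the light panel: first set the panel's dimmer lever to half, standing straight up, and leave it there. Then lift the chrome eyepiece out of the wooden rack, carry it upright and without touching the light panel to over the middle of the white window, and finish still holding it there, level and steady, with its underside about 10 cm above the window. Leave everything else where it stands.

Things in the scene. Friction and masses are not known exactly. Their poses are not given: they have to be found in the camera images.
- dimmer (a joint): Angle of the dimmer lever, rad: 0 leans 40 degrees to the -x side of the light panel (towards the robot), 0.70 (its middle) stands straight up (half), 1.40 leans 40 degrees to the +x side. Light friction (about 1 N at the knob); it stays where it is left. It starts somewhere between 0 and 0.3.
- dimmer_tip (a point): Centre of the orange ball knob (22 mm diameter) at the end of the dimmer lever, 70 mm from the hinge; the stem is a steel rod 8 mm thick. The ball can be pinched from above or pushed.
- dimmer_hinge (a point): Point on the lever's hinge axis under the lever, on the light panel, 30 mm above the table; its y axis is the hinge axis, its x axis points the way the lever moves as its angle grows. Two grey cheeks 36 mm high stand 25 mm to either side of it along y.
- window (a point): Centre of the white window's surface (110 mm along x, 130 mm along y) of the light panel, 18 mm above the table; z up, axes those of the panel. The panel is a fixed black slab 140 x 280 x 16 mm, its middle 55 mm from this point along +y, the dimmer's hinge 155 mm along +y. It may stand on either side of the table, turned up to 0.3 rad.
- eyepiece_center (a point): Centre of the chrome eyepiece, half-way up: upright, 80 mm tall, underside 40 mm below. From below: barrel 31.6 mm in diameter, 26 mm long; body 42 mm in diameter, from 14 mm below this point to 30 mm above (grip here); black eyecup 38 mm in diameter, 10 mm high. 0.11 to 0.23 kg. Loose in a rack socket 16 mm deep, 2 mm clearance all round; the rack's top is 24 mm below this point.
- barlow_center (a point): Centre of the black Barlow lens (37 mm in diameter, 96 mm tall, brass ring near its top), upright in another socket of the rack. Leave it alone.
- collimator_center (a point): Centre of the red laser collimator (38 mm in diameter, 106 mm tall), upright in another socket of the rack. Leave it alone.
- rack: Fixed pale wooden rack 80 (x) x 280 (y) x 22 mm high, origin at the centre of its underside; three sockets in a row along its y axis, 95 mm apart, the middle one at the centre. Which thing stands in which socket varies; it may stand on either side of the table, turned up to 0.3 rad.
- eyepiece: The same eyepiece; this origin is the centre of its underside.
- panel: The fixed light panel with its dimmer lever; origin at the centre of its underside.
- dust_cap: Brass dust cap, 48 mm in diameter, 16 mm high, lying in front of the vise; origin under its centre. Leave it alone.
- screwdriver: Small screwdriver 160 mm long lying at the far side. Leave it alone.
- cleaner: Small amber bottle, 44 mm in diameter, 100 mm tall, at the far side; origin under its centre. Leave it alone.

How it is judged:
By the outcome, as a careful person would: the job done as asked, in the order asked, and still so for the second after the job is handed in, while the arm keeps its last pose, push and grip.
It also fails if it takes over 64 s, if anything falls off the work surface, if the arm or the gripper's body presses on something with over 40 N, if the wrist force passes 120 N, or if a joint passes its speed limit or range.

## Working session

There is one attempt and no reset: what is moved stays moved. The work goes in short steps, Python scripts to look and compute and a shell command to move; the robot and the scene stay as the last step left them, time stands still between calls to the robot, and variables do not carry over. Pictures are saved under pics/ and viewed, and the job is handed in when it is done.

```bash
ls; mkdir -p pics
cat > h.py <<'E'
import numpy as np, cv2
from bench import r
from scipy.spatial.transform import Rotation as R
def snap(n,f):
    p,d=r.snapshot(n); cv2.imwrite(f'pics/{f}.png',p); np.save(f'pics/{f}.npy',d); return p,d
def ray(n,px):
    c=r.get_calibration(n); K=np.array(c['mtx']); T=np.array(c['cam_to_world'])
    v=np.linalg.inv(K)@[px[0],px[1],1]; return T[:3,3],T[:3,:3]@v
def at_z(n,px,z):
    o,v=ray(n,px); return o+v*(z-o[2])/v[2]
def at_d(n,px,d):
    o,v=ray(n,px); return o+v*d
def proj(n,P):
    c=r.get_calibration(n); K=np.array(c['mtx']); T=np.array(c['cam_to_world'])
    q=K@(T[:3,:3].T@(np.array(P)-T[:3,3])); return q[:2]/q[2]
def cloud(n,d):
    c=r.get_calibration(n); K=np.array(c['mtx']); T=np.array(c['cam_to_world'])
    v,u=np.mgrid[:d.shape[0],:d.shape[1]]
    P=np.stack([(u-K[0,2])/K[0,0]*d,(v-K[1,2])/K[1,1]*d,d],-1)
    return P@T[:3,:3].T+T[:3,3]
def totool(P,rotdown=None):
    s=r.sense(); M=R.from_euler('xyz',s['tcp_rot'],degrees=True)
    return M.inv().apply(np.array(P)-s['tool_pos'])/1000
E
python3 - <<'E'
from h import *
np.set_printoptions(precision=1,suppress=True)
print(r.sense())
for n in('top','side'):
    p,d=snap(n,n+'0'); print(n,r.get_calibration(n)['cam_to_world'])
    for t in['dimmer_tip','dimmer_hinge','window','eyepiece_center','barlow_center','collimator_center','rack','panel']:
        L=r.landmark_of(t,n)[:2]
        print(t,[(np.round(l['pixel'],1),round(l['conf'],2)) for l in L])
E
```

```text
pics
{'time': 0.0, 'joint_pos': array([-69.2,   7.5,  85.3,  -0. ,  87.3,  -4.9]), 'qd': array([ 0. , -0. , -0. ,  0.1, -0.1,  0. ]), 'joint_efforts': array([ -0. , -56.9, -50.1,  -0. ,   0. ,  -0. ]), 'tool_pos': array([ 260.1, -540.1,  230.2]), 'tcp_rot': array([-179.9,   -0. ,   25.7]), 'ft_force': array([-0.2,  0.2, -0.1]), 'wrist_torque': array([ 0., -0., -0.]), 'finger_gap': 85.18089989591539}
top [[  0.   -1.    0.1 476.8]
 [ -1.   -0.   -0.    6.5]
 [  0.   -0.1  -1.  997.6]
 [  0.    0.    0.    1. ]]
dimmer_tip [(array([372. , 229.8]), 0.5)]
dimmer_hinge [(array([369.8, 218.5]), 0.79)]
window []
eyepiece_center [(array([279.7, 237. ]), 0.51)]
barlow_center []
collimator_center [(array([237.3, 229. ]), 0.76), (array([431. , 137.2]), 0.69)]
rack [(array([237.1, 224.3]), 0.93)]
panel [(array([411.7, 215.4]), 0.69)]
side [[ -1.   -0.2   0.2 422.6]
 [ -0.2   0.7  -0.7 710.5]
 [ -0.   -0.7  -0.7 798. ]
 [  0.    0.    0.    1. ]]
dimmer_tip [(array([359.7, 178.2]), 0.65)]
dimmer_hinge [(array([344.9, 195. ]), 0.64)]
window [(array([355.8, 161.3]), 0.84)]
eyepiece_center [(array([349.5, 247.2]), 0.68)]
barlow_center [(array([317.2, 313.5]), 0.94)]
collimator_center [(array([332.4, 277.2]), 0.67)]
rack [(array([329.9, 294.5]), 0.78)]
panel [(array([352.6, 176.8]), 0.75)]
```

View pics/top0.png

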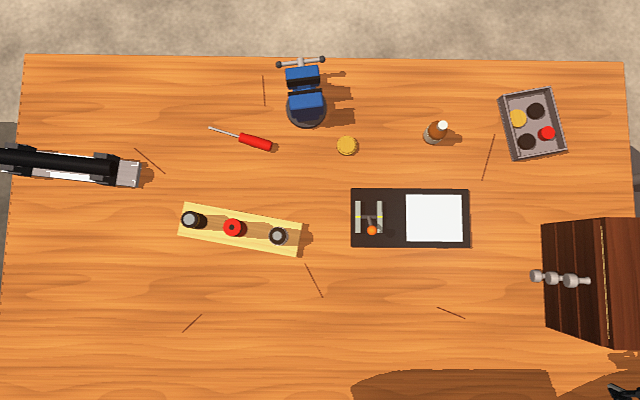

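View pics/side0.png

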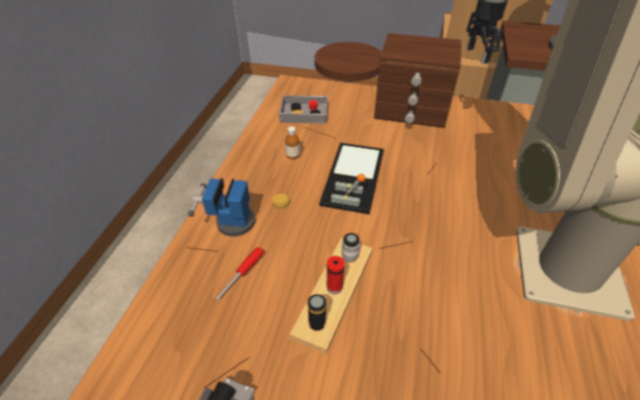

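Run:
```python
from h import *
np.set_printoptions(precision=1,suppress=True)
print('hinge top',at_z('top',(369.8,218.5),30),'side',at_z('side',(344.9,195),30))
print('tip top',at_z('top',(372,229.8),90),'side',at_z('side',(359.7,178.2),90))
print('win side',at_z('side',(355.8,161.3),18))
print('eye top',at_z('top',(279.7,237),50),'side',at_z('side',(349.5,247.2),46))
print('rack',at_z('top',(237,224.3),0))
d=np.load('pics/top0.npy');P=cloud('top',d);im=cv2.imread('pics/top0.png').astype(int)
# orange
b,g,rr=im[...,0],im[...,1],im[...,2]
m=(rr>180)&(g>70)&(g<170)&(b<90)
n,l,s,c=cv2.connectedComponentsWithStats(m.astype(np.uint8))
for i in range(1,n):
    if s[i][4]>20: print('orange',s[i],c[i],np.median(P[l==i],0),P[l==i].max(0))
m=(im.min(-1)>215)
n,l,s,c=cv2.connectedComponentsWithStats(m.astype(np.uint8))
for i in range(1,n):
    if s[i][4]>200:
        print('white',s[i],c[i],np.median(P[l==i],0)); 
        rc=cv2.minAreaRect(P[l==i][:,:2].astype(np.float32)); print(rc)
```

```text
hinge top [ 543.4 -108.6   30. ] side [552.7 -93.6  30. ]
tip top [ 514.9 -106.2   90. ] side [ 518.1 -101.8   90. ]
win side [ 552.3 -256.8   18. ]
eye top [498.   96.5  50. ] side [504.4  93.9  46. ]
rack [527.9 203.3   0. ]
orange [     0     54    635    346 169030] [290.9 228.1] [509.  105.3  -1.1] [1303.6  751.3  997.6]
orange [200 215  29  17 293] [215.4 222.2] [531.5 249.1  20.9] [548.2 285.5 114.2]
orange [243 221  30  18 372] [257.7 229.6] [515.4 150.   21.1] [534.8 185.5 997.6]
orange [367 226   9   9  70] [371.1 230. ] [ 514.  -102.8   98.9] [522.7 -94.8 103.5]
orange [282 228  20  18 206] [292.4 236.8] [499.   69.   20.7] [519.8  93.4  25. ]
white [ 46 171  49  11 236] [ 69.6 175.9] [636.  597.6  19. ]
((636.0068359375, 596.8982543945312), (115.73466491699219, 13.846073150634766), 84.5118637084961)
white [ 406  195   56   47 2554] [433.6 217.7] [ 547.6 -259.7   16.7]
((542.19140625, -158.42709350585938), (113.09149932861328, 336.253662109375), 3.0448548793792725)
```

The top view shows the rack (177–305, 200–257) with Barlow (193,219), collimator (233,228) and eyepiece (279,236). The panel is at (350–470, 187–248), with its orange knob at (371,230) and window centre (434,218). The side view agrees. Next I'll refine the measurements from the depth.

Run:
```python
from h import *
np.set_printoptions(precision=1,suppress=True)
for n in('top','side'):
    d=np.load(f'pics/{n}0.npy');P=cloud(n,d);im=cv2.imread(f'pics/{n}0.png').astype(int)
    ok=(d>0)
    x,y,z=P[...,0],P[...,1],P[...,2]
    # window
    m=ok&(im.min(-1)>170)&(abs(x-548)<90)&(abs(y+260)<90)&(z<35)
    k,l,s,c=cv2.connectedComponentsWithStats(m.astype(np.uint8)); i=1+np.argmax(s[1:,4])
    uv=cv2.minAreaRect(np.argwhere(l==i)[:,::-1].astype(np.float32)); box=cv2.boxPoints(uv)
    hull=cv2.convexHull(np.argwhere(l==i)[:,::-1].astype(np.int32))
    pts=np.array([at_z(n,u,18)[:2] for u in np.argwhere(l==i)[:,::-1]],np.float32)
    print(n,'window',s[i],pts.mean(0),cv2.minAreaRect(pts),'z',np.median(z[l==i]))
    b,g,rr=im[...,0],im[...,1],im[...,2]
    m=ok&(rr>150)&(b<100)&(rr-g>60)&(abs(x-520)<70)&(abs(y+105)<50)&(z>60)
    if m.sum()>10:
        Q=P[m]; 
        from scipy.optimize import least_squares
        f=least_squares(lambda c:np.linalg.norm(Q-c,axis=1)-11,Q.mean(0)-[0,0,6],loss='soft_l1')
        print(' ball',m.sum(),Q.mean(0),Q.max(0),'fit',f.x,np.sqrt(f.cost/len(Q)), 'pix',np.argwhere(m).mean(0)[::-1])
    # eyecup top
    m=ok&(abs(x-500)<35)&(abs(y-94)<35)&(z>78)&(z<95)
    Q=P[m]; print(' eye top',m.sum(),Q.mean(0),(Q.max(0)+Q.min(0))/2,Q.max(0)-Q.min(0), cv2.minEnclosingCircle(Q[:,:2].astype(np.float32)))
    m=ok&(abs(x-500)<35)&(abs(y-94)<35)&(z>30)&(z<74)
    Q=P[m]; f=least_squares(lambda c:np.linalg.norm(Q[:,:2]-c,axis=1)-21,Q.mean(0)[:2],loss='soft_l1',f_scale=2)
    print(' body',m.sum(),f.x,np.sqrt(f.cost/len(Q)))
    # rack top
    m=ok&(z>15)&(z<26)&(x>440)&(x<620)&(y>20)&(y<380)&(rr>b+40)
    print(' rack',cv2.minAreaRect(P[m][:,:2].astype(np.float32)),np.median(z[m]))
    im8=cv2.imread(f'pics/{n}0.png')
    a=im8[170:260,340:480] if n=='top' else im8[135:275,310:400]
    cv2.imwrite(f'pics/z{n}.png',cv2.resize(a,None,fx=5.5 if n=='top' else 4.2,fy=5.5 if n=='top' else 4.2,interpolation=cv2.INTER_CUBIC))
```

```text
top window [ 406  194   57   48 2595] [ 548.  -259.6] ((548.524169921875, -260.2058410644531), (130.74710083007812, 109.06755828857422), 89.3072280883789) z 16.694612439533216
 ball 77 [ 514.2 -103.8   98.2] [525.  -94.8 103.5] fit [ 514.3 -104.7   90.8] 0.6579878478393159 pix [371.4 229.9]
 eye top 242 [500.4 100.1  84.9] [500.4 100.5  84.3] [36.9 37.4 11.5] ((499.8559875488281, 100.2353744506836), 19.29857063293457)
 body 40 [500.5 100.8] 0.4809316539255413
 rack ((516.8538208007812, 194.41064453125), (280.74066162109375, 80.168701171875), 80.14363861083984) 20.915781002830954Traceback (most recent call last):
  File "<stdin>", line 12, in <module>
  File "h.py", line 10, in at_z
    o,v=ray(n,px); return o+v*(z-o[2])/v[2]
        ~~~^^^^^^
  File "h.py", line 7, in ray
    c=r.get_calibration(n); K=np.array(c['mtx']); T=np.array(c['cam_to_world'])
ValueError: time passes only in moves, steps and waits
```

View pics/ztop.png

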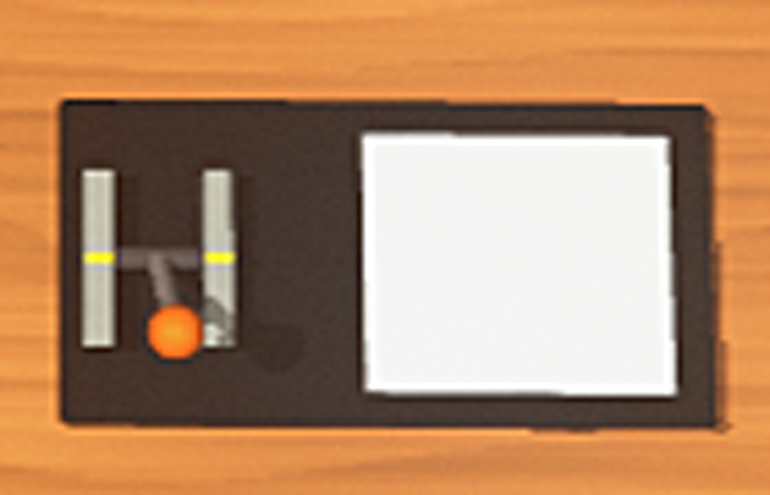

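```bash
cat > fix.py <<'E'
s=open('h.py').read()
s=s.replace("c=r.get_calibration(n);","c=cal(n);").replace("def snap(","_C={}\ndef cal(n):\n    if n not in _C: _C[n]=r.get_calibration(n)\n    return _C[n]\ndef snap(",1)
open('h.py','w').write(s)
E
python3 fix.py
python3 - <<'E'
from h import *
np.set_printoptions(precision=2,suppress=True)
from scipy.optimize import least_squares
im=cv2.imread('pics/top0.png'); hsv=cv2.cvtColor(im,cv2.COLOR_BGR2HSV)
b,g,rr=[im[...,i].astype(int) for i in range(3)]
m=(rr>150)&(g>150)&(b<140); m[:, :350]=0; m[:,390:]=0; m[:190]=0;m[250:]=0
d=np.load('pics/top0.npy');P=cloud('top',d)
k,l,s,c=cv2.connectedComponentsWithStats(m.astype(np.uint8))
for i in range(1,k): print('yellow',s[i],c[i],P[l==i].mean(0),at_z('top',c[i],66), at_z('top',c[i],54))
# panel outline corners at z=16
cor=[(62,100),(708,105),(716,428),(62,424)]
Q=np.array([at_z('top',(u/5.5+340-.5,v/5.5+170-.5),16)[:2] for u,v in cor]); print(Q, Q.mean(0))
print('yaw', [np.degrees(np.arctan2(a[0],-a[1])) for a in (Q[1]-Q[0],Q[2]-Q[3])])
# cheeks & ball in cloud: points above panel
x,y,z=P[...,0],P[...,1],P[...,2]
mm=(abs(x-545)<60)&(abs(y+105)<45)&(z>40)&(z<75)
print('cheek pts',mm.sum(), np.percentile(z[mm],[5,50,95]))
n='side'
d=np.load(f'pics/{n}0.npy');P=cloud(n,d);im=cv2.imread(f'pics/{n}0.png').astype(int)
ok=(d>0);x,y,z=P[...,0],P[...,1],P[...,2]
m=ok&(im.min(-1)>150)&(abs(x-548)<90)&(abs(y+260)<90)&(z<35)
pts=np.array([at_z(n,u,18)[:2] for u in np.argwhere(m)[:,::-1]],np.float32)
print(n,'window',pts.mean(0),cv2.minAreaRect(pts),'z',np.median(z[m]))
b,g,rr=im[...,0],im[...,1],im[...,2]
m=ok&(rr>150)&(b<110)&(rr-g>60)&(abs(x-520)<70)&(abs(y+105)<50)&(z>60)
Q=P[m]; f=least_squares(lambda c:np.linalg.norm(Q-c,axis=1)-11,Q.mean(0)-[0,0,6],loss='soft_l1')
print(' ball',m.sum(),Q.mean(0),Q.max(0),'fit',f.x,np.sqrt(f.cost/len(Q)))
m=ok&(abs(x-500)<35)&(abs(y-94)<35)&(z>35)&(z<74)
Q=P[m]; f=least_squares(lambda c:np.linalg.norm(Q[:,:2]-c,axis=1)-21,[500,98],loss='soft_l1',f_scale=2)
print(' body',m.sum(),f.x,np.sqrt(f.cost/len(Q)))
m=ok&(abs(x-500)<35)&(abs(y-94)<35)&(z>78)&(z<95)
Q=P[m]; print(' eye top',m.sum(),Q.mean(0),cv2.minEnclosingCircle(Q[:,:2].astype(np.float32)))
m=ok&(z>15)&(z<26)&(x>440)&(x<620)&(y>20)&(y<380)&(rr>b+40)
print(' rack',cv2.minAreaRect(P[m][:,:2].astype(np.float32)),np.median(z[m]))
m=ok&(z>60)&(x>460)&(x<600)&(y>40)&(y<330);print('max z rack things',z[m].max())
cv2.imwrite('pics/zside.png',cv2.resize(cv2.imread('pics/side0.png')[135:275,310:400],None,fx=4.2,fy=4.2,interpolation=cv2.INTER_CUBIC))
E
```

```text
yellow [381 201   1   1   1] [381. 201.] [ 583.64 -133.77   36.4 ] [ 580.35 -129.45   66.  ] [ 581.68 -131.2    54.  ]
yellow [355 202   1   2   2] [355.  202.5] [579.44 -73.78  36.42] [576.28 -71.31  66.  ] [577.56 -72.31  54.  ]
yellow [355 206   1   1   1] [355. 206.] [571.7  -74.11  32.74] [568.43 -71.33  66.  ] [569.61 -72.33  54.  ]
yellow [355 209   1   1   1] [355. 209.] [564.62 -74.02  34.  ] [561.71 -71.34  66.  ] [562.8  -72.35  54.  ]
yellow [355 211   1   1   1] [355. 211.] [560.08 -74.11  32.99] [557.23 -71.35  66.  ] [558.27 -72.36  54.  ]
yellow [355 216   6   2  12] [357.5 216.5] [547.29 -79.71  35.05] [545.02 -76.95  66.  ] [545.9  -78.02  54.  ]
yellow [377 216   6   2  12] [379.5 216.5] [ 548.11 -130.78   32.07] [ 545.6  -125.93   66.  ] [ 546.49 -127.64   54.  ]
yellow [355 219   1   6   6] [355.  221.5] [535.7  -73.97  35.3 ] [533.83 -71.4   66.  ] [534.56 -72.41  54.  ]
yellow [355 226   1   2   2] [355.  226.5] [524.33 -74.15  33.51] [522.73 -71.43  66.  ] [523.32 -72.43  54.  ]
yellow [369 229   4   3  10] [370.8 230. ] [ 513.92 -102.2   101.37] [ 515.39 -106
[... 214 characters left out ...]
[ 478.43  -65.88]] [ 548.25 -204.39]
yaw [np.float64(0.25114174884002555), np.float64(0.3074718114631194)]
cheek pts 26 [43.01 58.27 73.6 ]
side window [ 550.31 -258.29] ((550.1969604492188, -259.4130554199219), (111.44625854492188, 131.95135498046875), 0.26363638043403625) z 18.4762492858149
 ball 45 [515.43 -98.41  96.85] [525.42 -93.28 103.61] fit [ 514.64 -105.32   92.51] 0.6887238709007565
 body 189 [501.26 100.09] 0.5810185336462049
 eye top 201 [500.77 104.41  85.81] ((501.2435302734375, 103.05462646484375), 19.88091468811035)
 rack ((517.3873291015625, 194.36895751953125), (281.8269958496094, 80.8827133178711), 80.15230560302734) 22.500907939780518
max z rack things 115.4626738598688
```

View pics/zside.png

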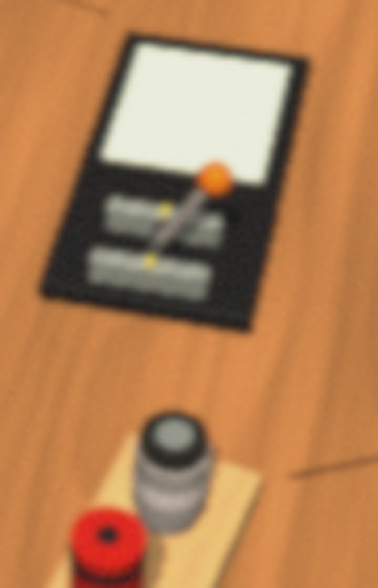

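Both cameras agree:

| Thing | Position (mm) | Yaw |
|---|---|---|
| Window | (549, -259.5) | about +0.3° |
| Hinge | (548, -105) | – |
| Ball knob | (514.5, -105, 91.5) | – |
| Eyepiece | (501, 100.5) | rack about -9.85° |

The ball position puts the lever 28.6° off upright, which fits the 70 mm lever. I'll go above the lever with the jaws along x.

```bash
python3 -m crank '[[[0.022,-0.014,0,0,0,-0.056],[0.065,-0.041,0,0,0,-0.169],[0.118,-0.074,0,0,0,-0.304],[0.170,-0.106,0,0,0,-0.44],[0.223,-0.139,0,0,0,-0.575],[0.275,-0.172,0,0,0,-0.71],[0.327,-0.205,0,0,0,-0.845],[0.380,-0.237,0,0,0,-0.98],[0.419,-0.262,0,0,0,-1.082],[0.4364,-0.273,0,0,0,-1.127]]]' 0 30
python3 -c "
from h import *
print(r.sense()); print(totool([535,-105,78]))"
```

```text
time: 2.15
tool_pos: [536.0, -103.0, 231.3]
tcp_rot: [180.0, -0.0, 90.6]
ft_force: [0.3, -1.0, -0.1]
finger_gap: 85.5
{'time': 2.15, 'joint_pos': array([-1.62714920e+01, -9.30461675e-01,  9.39891196e+01,  1.38753852e-02,
        8.69380120e+01, -1.68223205e+01]), 'qd': array([14.59397332,  8.45371144, -8.19710995, -0.99353382,  0.03189065,
       -3.52432347]), 'joint_efforts': array([-1.06326747e-01, -5.00741673e+01, -4.95660710e+01,  4.00740467e-01,
       -4.10129002e-02,  5.22417552e-02]), 'tool_pos': array([ 535.95852634, -103.00751134,  231.31061247]), 'tcp_rot': array([ 1.79992803e+02, -1.22989801e-02,  9.05500885e+01]), 'ft_force': array([ 0.33836374, -0.98956491, -0.06082983]), 'wrist_torque': array([-0.0334939 ,  0.01474874, -0.01290733]), 'finger_gap': 85.4596025137624}
[-0.0020161  -0.00099687  0.15331006]
```

```bash
python3 -m crank '[[[-0.002,-0.001,0.03,0,0,0],[-0.002,-0.001,0.07,0,0,0],[-0.002,-0.001,0.11,0,0,0],[-0.002,-0.001,0.14,0,0,0],[-0.002,-0.001,0.153,0,0,0],[-0.002,-0.001,0.153,0,0,0],[-0.002,-0.001,0.153,0,0,0]]]'
python3 -c "
from h import *
snap('top','t1');snap('side','s1')
a=np.hstack([cv2.resize(cv2.imread('pics/t1.png')[150:280,300:430],(390,390)),cv2.resize(cv2.imread('pics/s1.png')[100:230,290:420],(390,390))]);cv2.imwrite('pics/c1.png',a)
print(totool([535,-105,78]))"
```

```text
time: 3.02
tool_pos: [536.2, -105.6, 80.1]
tcp_rot: [179.9, 0.0, 90.5]
ft_force: [-0.4, -0.5, 0.0]
finger_gap: 85.1
[ 0.0004567  -0.00123724  0.00209701]
```

View pics/c1.png

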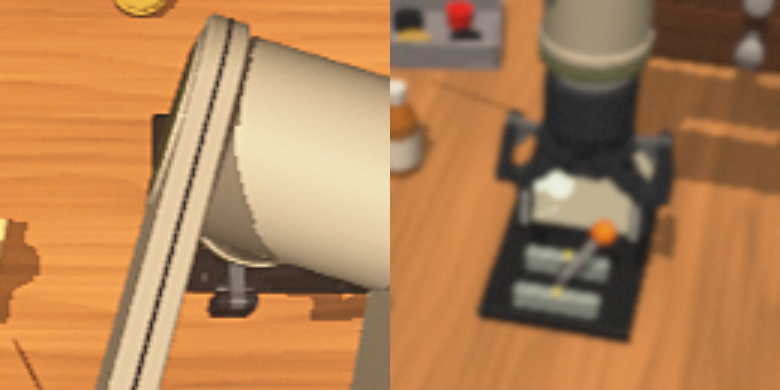

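The side crop shows the open fingers at (520,200) and (645,220), straddling the ball at (602,232). I'll close now.

```bash
python3 -m crank '[[[0,-0.001,0.001,0,0,0],[0,-0.001,0.001,0,0,0],[0,-0.001,0.001,0,0,0],[0,-0.001,0.001,0,0,0],[0,-0.001,0.001,0,0,0],[0,-0.001,0.001,0,0,0],[0,-0.001,0.001,0,0,0],[0,-0.001,0.001,0,0,0]]]' 1 25
python3 -c "
from h import *
snap('side','s2')
cv2.imwrite('pics/c2.png',cv2.resize(cv2.imread('pics/s2.png')[100:230,290:420],(520,520),interpolation=2))
print(totool([548,-105,80]),r.sense()['finger_gap'])"
```

```text
time: 4.12
tool_pos: [535.3, -105.5, 79.2]
tcp_rot: [179.8, 0.0, 90.5]
ft_force: [-1.8, 0.1, 2.9]
finger_gap: 20.0
[ 0.00034566  0.01269076 -0.00076289] 20.075952240133557
```

View pics/c2.png

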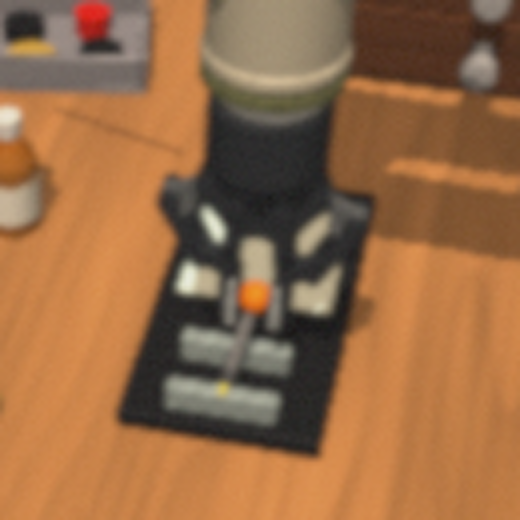

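The ball at (255,296) is pinched between the pads. I'll move it to x = 548, rising about 1 mm along the arc.

```bash
python3 -m crank '[[[0,0.004,0,0,0,0],[0,0.008,-0.001,0,0,0],[0,0.0125,-0.001,0,0,0],[0,0.0125,-0.001,0,0,0],[0,0.0125,-0.001,0,0,0],[0,0.0125,-0.001,0,0,0]]]'
python3 -c "
from h import *
s=r.sense();print(totool([548,-105,80]),s['finger_gap'],s['ft_force'])
snap('side','s3')
cv2.imwrite('pics/c3.png',cv2.resize(cv2.imread('pics/s3.png')[100:230,290:420],(520,520),interpolation=2))"
```

```text
time: 4.92
tool_pos: [547.6, -105.4, 79.9]
tcp_rot: [179.8, 0.0, 90.5]
ft_force: [-1.0, -1.3, -1.6]
finger_gap: 20.2
[ 0.00038947  0.00035856 -0.00010873] 20.158968999370508 [-1.03563787 -1.26436174 -1.57260336]
```

View pics/c3.png

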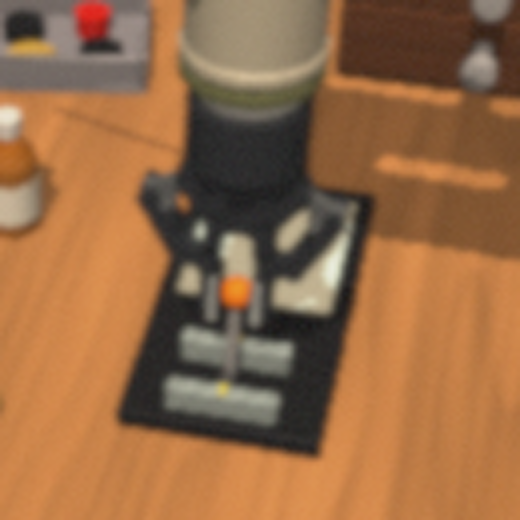

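The lever now looks upright, with the ball at (236,292). I'll release in place, rise, and check.

```bash
python3 -m crank '[[[0,0,0,0,0,0],[0,0,0,0,0,0],[0,0,0,0,0,0],[0,0,0,0,0,0],[0,0,0,0,0,0],[0,0,-0.03,0,0,0],[0,0,-0.08,0,0,0],[0,0,-0.12,0,0,0],[0,0,-0.12,0,0,0]]]' 0
python3 -c "
from h import *
snap('side','s4')
s=r.sense()
print(s['tool_pos'],s['tcp_rot'])
cv2.imwrite('pics/c4.png',cv2.resize(cv2.imread('pics/s4.png')[100:230,290:420],(520,520),interpolation=2))
n='side';d=np.load('pics/s4.npy');P=cloud(n,d);im=cv2.imread('pics/s4.png').astype(int)
from scipy.optimize import least_squares
x,y,z=P[...,0],P[...,1],P[...,2];b,g,rr=im[...,0],im[...,1],im[...,2]
m=(d>0)&(rr>150)&(b<110)&(rr-g>60)&(abs(x-540)<70)&(abs(y+105)<50)&(z>60)&(z<130)
Q=P[m]; f=least_squares(lambda c:np.linalg.norm(Q-c,axis=1)-11,Q.mean(0)-[0,0,6],loss='soft_l1')
print(' ball',m.sum(),Q.mean(0),'fit',f.x, np.argwhere(m).mean(0)[::-1],at_z(n,np.argwhere(m).mean(0)[::-1],102), proj(n,[548,-105,100]))
for q in ((222/4+290,388/4+100),): print(at_z(n,q,36))
"
```

```text
time: 6.1
tool_pos: [549.8, -106.0, 204.7]
tcp_rot: [179.4, 0.2, 90.5]
ft_force: [0.3, 0.6, 0.4]
finger_gap: 85.4
[ 548.54731184 -105.64785022  201.97616909] [1.79609975e+02 1.08711619e-01 9.05417426e+01]
 ball 42 [547.35303867 -97.61579049 104.86769372] fit [ 547.20572841 -104.82378071  100.39456371] [348.5        173.04761905] [ 547.86457643 -100.96681554  102.        ] [348.71309595 172.64488381]
[548.59214103 -80.16201727  36.        ]
```

View pics/c4.png

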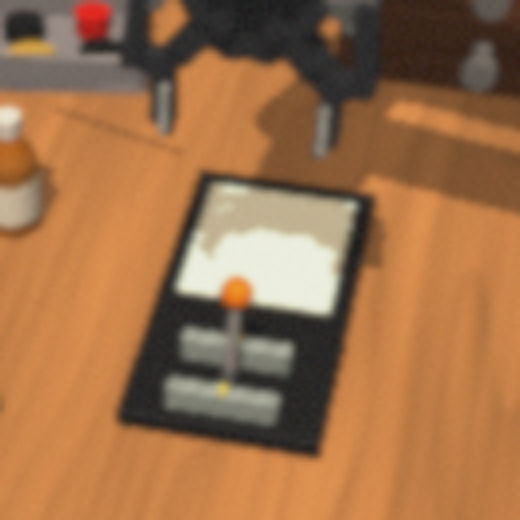

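The lever stands upright: the ball fits at (547.2–547.9, -105, 100.4) against the hinge x of 548. Next, move over the eyepiece.

```bash
python3 -m crank '[[[0.02,-0.004,0,0,0,0.018],[0.06,-0.013,0,0,0,0.054],[0.11,-0.024,0,0,0,0.1],[0.16,-0.035,0,0,0,0.14],[0.195,-0.043,0,0,0,0.172],[0.2065,-0.0456,0,0,0,0.182],[0.2065,-0.0456,0,0,0,0.182],[0.2065,-0.0456,0,0,0,0.182]]]'
python3 - <<'E'
from h import *
np.set_printoptions(precision=4,suppress=True)
s=r.sense();print(s['tcp_rot'],totool([501,100.5,38]))
snap('side','s5');snap('top','t5')
from scipy.optimize import least_squares
for n,f5 in(('side','s5'),('top','t5')):
    d=np.load(f'pics/{f5}.npy');P=cloud(n,d);im=cv2.imread(f'pics/{f5}.png').astype(int)
    x,y,z=P[...,0],P[...,1],P[...,2];b,g,rr=im[...,0],im[...,1],im[...,2]
    m=(d>0)&(rr>150)&(b<110)&(rr-g>60)&(abs(x-540)<70)&(abs(y+105)<50)&(z>60)&(z<130)
    if m.sum()>9:
        Q=P[m]; f=least_squares(lambda c:np.linalg.norm(Q-c,axis=1)-11,Q.mean(0)-[0,0,6],loss='soft_l1')
        print(n,'ball',m.sum(),Q.mean(0),'fit',f.x)
cv2.imwrite('pics/c5.png',np.hstack([cv2.resize(cv2.imread('pics/s5.png')[170:350,270:400],(377,522),interpolation=2),cv2.resize(cv2.imread('pics/t5.png')[150:280,300:400],(400,520),interpolation=2)[:522] if 0 else cv2.resize(cv2.imread('pics/t5.png')[160:290,250:350+10],(420,522),interpolation=2)]))
E
```

```text
time: 7.15
tool_pos: [501.1, 99.4, 200.8]
tcp_rot: [179.6, 0.1, 80.1]
ft_force: [0.0, -0.7, 0.2]
finger_gap: 85.6
[179.6358   0.0733  80.0832] [ 0.0013 -0.0013  0.1627]
top ball 77 [ 546.2386 -103.6199  106.33  ] fit [ 546.3396 -104.3607   98.4843]
```

View pics/c5.png

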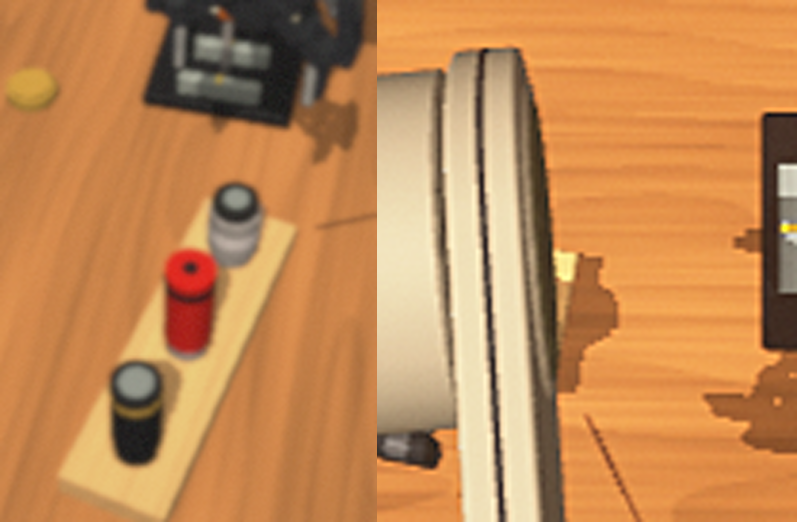

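The side crop shows the three items undisturbed, with the eyepiece at (236,222). The top camera puts the ball at x = 546.3, roughly 1° from upright, which is good enough. I'll descend and trim the small tilt.

```bash
python3 -m crank '[[[0.0013,-0.0013,0.03,0.005,0,0],[0.0013,-0.0013,0.07,0.005,0,0],[0.0013,-0.0013,0.11,0.005,0,0],[0.0013,-0.0013,0.14,0.005,0,0],[0.0013,-0.0013,0.16,0.005,0,0],[0.0013,-0.0013,0.166,0.005,0,0],[0.0013,-0.0013,0.166,0.005,0,0],[0.0013,-0.0013,0.166,0.005,0,0]]]'
python3 - <<'E'
from h import *
np.set_printoptions(precision=4,suppress=True)
s=r.sense();print(s['tcp_rot'],s['tool_pos'],totool([501,100.5,35]))
snap('side','s6')
cv2.imwrite('pics/c6.png',cv2.resize(cv2.imread('pics/s6.png')[190:350,280:410],(487,600),interpolation=2))
E
```

```text
time: 8.25
tool_pos: [502.3, 100.3, 36.3]
tcp_rot: [179.8, 0.0, 80.0]
ft_force: [0.3, -0.9, -0.5]
finger_gap: 85.3
[179.7885   0.0241  80.0216] [502.3243 100.3355  36.2887] [-0.0001 -0.0013  0.0013]
```

View pics/c6.png

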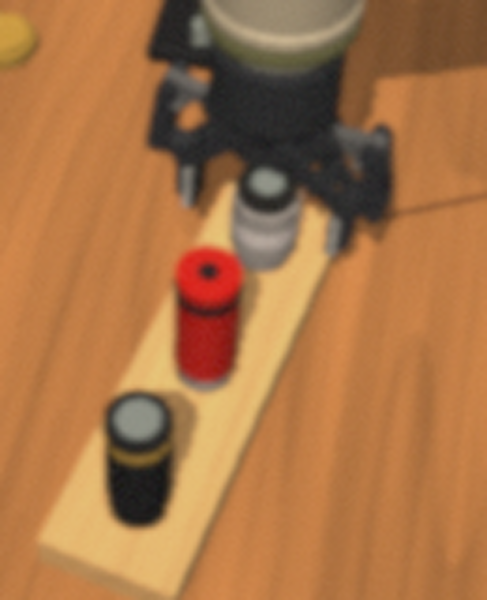

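The fingers at (187,185) and (338,235) straddle the eyepiece at (266,215). I'll close at 45 N.

```bash
python3 -m crank '[[[0,-0.001,0.001,0.002,0,0],[0,-0.001,0.001,0.002,0,0],[0,-0.001,0.001,0.002,0,0],[0,-0.001,0.001,0.002,0,0],[0,-0.001,0.001,0.002,0,0],[0,-0.001,0.001,0.002,0,0],[0,-0.001,0.001,0.002,0,0]]]' 1 45
python3 - <<'E'
from h import *
np.set_printoptions(precision=4,suppress=True)
s=r.sense();print(s['tcp_rot'],s['tool_pos'],s['finger_gap'],s['ft_force'])
snap('side','s7')
cv2.imwrite('pics/c7.png',cv2.resize(cv2.imread('pics/s7.png')[190:350,280:410],(487,600),interpolation=2))
E
```

```text
time: 9.18
tool_pos: [501.7, 100.6, 35.8]
tcp_rot: [179.9, 0.0, 80.0]
ft_force: [-1.2, 0.2, 4.8]
finger_gap: 40.9
[179.8621   0.0116  80.0314] [501.6736 100.6494  35.7637] 40.884281565293925 [-1.2229  0.2439  4.7894]
```

View pics/c7.png

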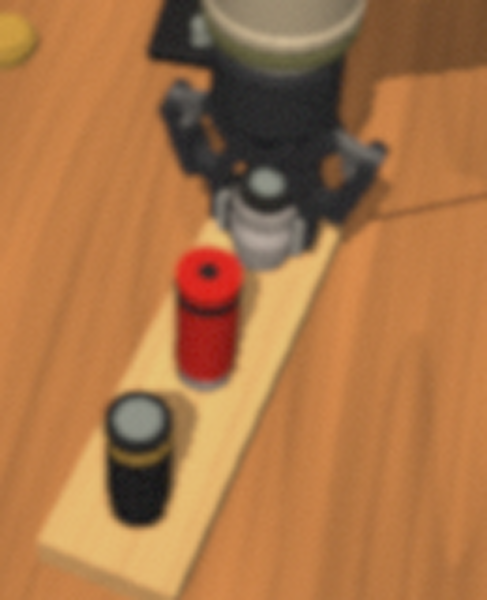

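It's gripped: 40.9 mm, with the gauge reading 1–2 mm low on the ball too. I'll lift straight up, slowly at first.

```bash
python3 -m crank '[[[0,0,-0.006,0,0,0],[0,0,-0.014,0.001,0,0],[0,0,-0.024,0.001,0,0],[0,0,-0.042,0.001,0,0],[0,0,-0.072,0.001,0,0],[0,0,-0.107,0.001,0,0],[0,0,-0.142,0.001,0,0],[0,0,-0.172,0.001,0,0],[0,0,-0.185,0.001,0,0],[0,0,-0.185,0.001,0,0]]]'
python3 - <<'E'
from h import *
np.set_printoptions(precision=4,suppress=True)
s=r.sense();print(s['tcp_rot'],s['tool_pos'],s['finger_gap'],s['ft_force'],s['wrist_torque'])
print(totool([549,-259.5,218]))
snap('side','s8')
cv2.imwrite('pics/c8.png',cv2.resize(cv2.imread('pics/s8.png')[120:350,260:430],(443,600),interpolation=2))
E
```

```text
time: 10.48
tool_pos: [501.8, 100.8, 221.9]
tcp_rot: [179.8, -0.0, 80.0]
ft_force: [-0.5, -0.4, -1.7]
finger_gap: 41.4
[179.804   -0.0208  80.0312] [501.7746 100.8164 221.8757] 41.42310345938233 [-0.4627 -0.4085 -1.6642] [ 0.053  -0.0262  0.0195]
[-0.3467  0.1089  0.0041]
```

View pics/c8.png

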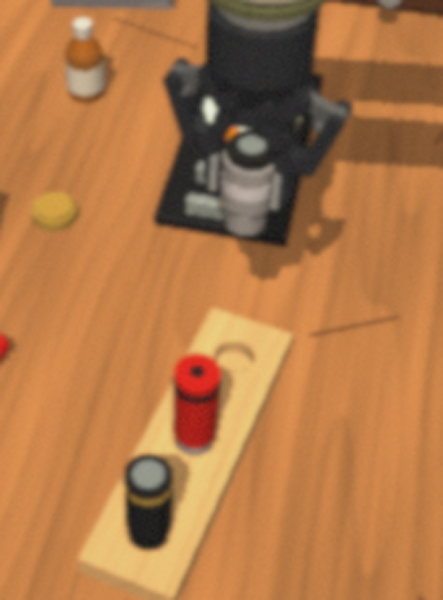

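It's held upright and clear of the rack, whose socket is empty at (236,355). The other two items are undisturbed. I'll carry it across at height, with the underside at about 192 mm, above the knob.

```bash
python3 -m crank '[[[-0.0095,0.003,0,0.001,0,0],[-0.033,0.0105,0,0.002,0,0],[-0.0714,0.0224,0,0.003,0,0],[-0.117,0.0368,0,0.003,0,0],[-0.163,0.0512,0,0.003,0,0],[-0.209,0.0657,0,0.003,0,0],[-0.255,0.08,0,0.003,0,0],[-0.298,0.0935,0,0.003,0,0],[-0.329,0.1035,0,0.003,0,0],[-0.3467,0.1089,0,0.003,0,0]]]'
python3 -m crank '[[[0,0,0,0,0,0],[0,0,0,0,0,0]]]'
python3 - <<'E'
from h import *
np.set_printoptions(precision=4,suppress=True)
s=r.sense();print(s['tcp_rot'],s['tool_pos'],s['finger_gap'],s['ft_force'],s['qd'])
print(totool([549,-259.5,148]))
snap('side','s9');snap('top','t9')
cv2.imwrite('pics/c9.png',np.hstack([cv2.resize(cv2.imread('pics/s9.png')[60:230,280:410],(398,520),interpolation=2),cv2.resize(cv2.imread('pics/t9.png')[160:290,350:450],(400,520),interpolation=2)]))
from scipy.optimize import least_squares
n='top';d=np.load('pics/t9.npy');P=cloud(n,d);im=cv2.imread('pics/t9.png').astype(int)
x,y,z=P[...,0],P[...,1],P[...,2];b,g,rr=im[...,0],im[...,1],im[...,2]
m=(d>0)&(rr>150)&(b<110)&(rr-g>60)&(abs(x-540)<70)&(abs(y+105)<50)&(z>60)&(z<130)
if m.sum()>9:
    Q=P[m]; f=least_squares(lambda c:np.linalg.norm(Q-c,axis=1)-11,Q.mean(0)-[0,0,6],loss='soft_l1')
    print(n,'ball',m.sum(),'fit',f.x)
E
```

```text
time: 11.78
tool_pos: [547.3, -261.4, 218.8]
tcp_rot: [-179.7, -0.0, 79.9]
ft_force: [0.2, 0.2, -2.1]
finger_gap: 41.3
time: 12.02
tool_pos: [546.9, -260.4, 218.1]
tcp_rot: [-179.7, -0.1, 80.0]
ft_force: [-0.2, 0.9, -1.7]
finger_gap: 41.3
[-179.6678   -0.0815   79.9522] [ 546.9327 -260.3639  218.0819] 41.311837249267604 [-0.1766  0.947  -1.6948] [ 0.8099 -0.7263  0.0404  0.0566 -0.0441 -0.026 ]
[0.0011 0.0023 0.0701]
top ball 78 fit [ 546.7504 -104.4325   98.6972]
```

View pics/c9.png

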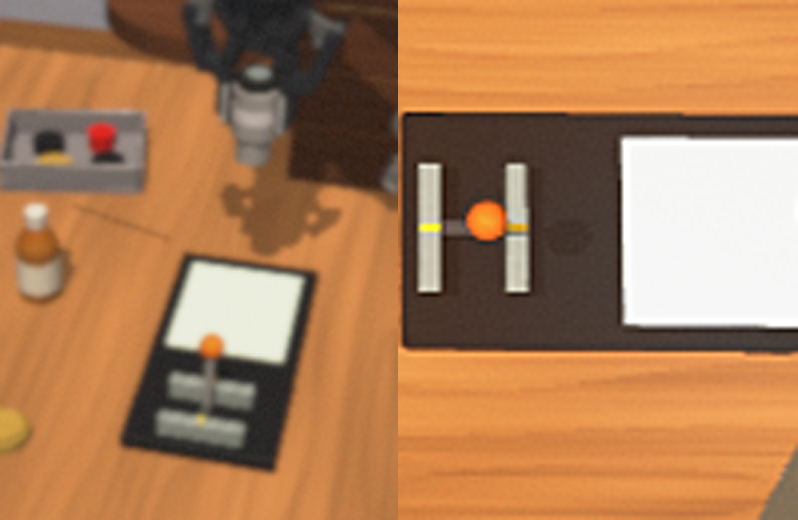

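The dimmer is still upright. The top view shows the ball in line with the yellow marks, allowing for parallax. I'll lower by 70 mm and level.

```bash
python3 -m crank '[[[0.001,0.002,0.008,-0.003,0,0],[0.001,0.002,0.022,-0.005,0,0],[0.001,0.002,0.038,-0.005,0,0],[0.001,0.002,0.053,-0.005,0,0],[0.001,0.002,0.065,-0.005,0,0],[0.001,0.002,0.07,-0.005,0,0],[0.001,0.002,0.07,-0.005,0,0],[0.001,0.002,0.07,-0.005,0,0],[0.001,0.002,0.07,-0.005,0,0]]]'
python3 - <<'E'
from h import *
np.set_printoptions(precision=4,suppress=True)
s=r.sense();print(s['tcp_rot'],s['tool_pos'],s['finger_gap'],s['ft_force'],s['qd'])
print(totool([549,-259.5,148]))
snap('side','s10');snap('top','t10')
print(r.landmark_of('eyepiece','side')[:1],r.landmark_of('eyepiece_center','side')[:1],proj('side',[549,-259.5,118]),proj('side',[549,-259.5,158]))
n='side';d=np.load('pics/s10.npy');P=cloud(n,d);x,y,z=P[...,0],P[...,1],P[...,2]
from scipy.optimize import least_squares
m=(d>0)&(abs(x-549)<60)&(abs(y+255)<45)&(z>105)&(z<215)
for lo in range(105,205,5):
    k=m&(z>=lo)&(z<lo+5)
    if k.sum()>3: print(lo,k.sum(),'x',x[k].min(),x[k].max(),'y',y[k].max())
k=m&(z>118)&(z<142);Q=P[k]
cv2.imwrite('pics/c10.png',np.hstack([cv2.resize(cv2.imread('pics/s10.png')[60:230,280:410],(398,520),interpolation=2),cv2.resize(cv2.imread('pics/t10.png')[160:290,350:450],(400,520),interpolation=2)]))
E
```

```text
time: 13.25
tool_pos: [549.6, -259.6, 149.5]
tcp_rot: [179.9, -0.0, 80.0]
ft_force: [0.4, -0.2, -1.6]
finger_gap: 40.8
[179.9149  -0.0271  80.0045] [ 549.572  -259.5989  149.4902] 40.762443777922634 [ 0.3867 -0.2444 -1.5856] [ 0.1026  0.0609  0.1823 -0.0355 -0.0843 -0.0539]
[-0.     -0.0006  0.0015]
[{'pixel': [358.7, 131.5], 'conf': 0.91}] [{'pixel': [360.7, 115.9], 'conf': 0.67}] [359.3161 132.9328] [360.295 120.767]
120 15 x 535.0829466459693 563.7862695215944 y -241.78278374658487
125 17 x 533.591423334439 564.057642677897 y -241.53337634529282
130 18 x 533.2638409498511 560.5017839828986 y -241.33622966648716
135 13 x 535.9142393423783 560.8480184400044 y -241.6751064632207
140 10 x 533.7306364381021 557.4767003847095 y -241.17337610598872
145 12 x 530.5678790205629 566.4825135540017 y -239.82583577912158
150 29 x 523.3583897200386 571.0290575313728 y -237.8238273822542
155 31 x 518.0105331061607 576.2009678122436 y -237.13123014212613
160 32 x 518.0989565797533 583.32999429818 y -236.9101477479221
165 45 x 514.2247008753276 583.4619956781764 y -236.5902433126098
170 41 x 516.372624087313 583.7553342779831 y -236.7498262044271
175 41 x 514.7910660219413 583.5757078167643 y -237.41018000714678
180 42 x 515.3895263136571 581.4526634637402 y -239.50363184770833
185 46 x 517.2453409628437 577.6624990413267 y -237.50383856994927
190 42 x 512.4714353845146 590.6518294603205 y -239.76512981511542
195 80 x 501.53444405920015 598.2822044016655 y -238.3904887152405
200 91 x 499.0522253443372 604.7166402226123 y -236.9125075041204
```

View pics/c10.png

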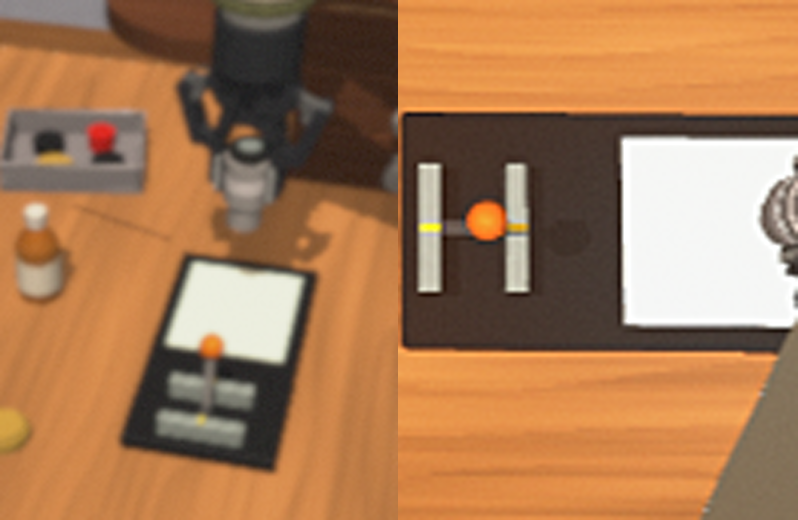

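The side depth shows the underside at about 120 mm and the barrel axis at about (548.5, -257.5), with the barrel and body faces vertical. I'll make a last 2 mm trim, let it settle, then check.

```bash
python3 -m crank '[[[0.001,-0.0005,0.001,0.001,0,0],[-0.001,-0.0005,0.0015,0.001,0,0],[-0.001,-0.0005,0.0015,0.001,0,0],[-0.001,-0.0005,0.0015,0.001,0,0],[-0.001,-0.0005,0.0015,0.001,0,0],[-0.001,-0.0005,0.0015,0.001,0,0],[-0.001,-0.0005,0.0015,0.001,0,0],[-0.001,-0.0005,0.0015,0.001,0,0]]]'
python3 - <<'E'
from h import *
np.set_printoptions(precision=3,suppress=True)
s=r.sense();print(s['tcp_rot'],s['tool_pos'],s['finger_gap'],s['ft_force'],s['qd'])
p,_=snap('side','s11'); t,_=snap('top','t11')
print(r.look_for('eyepiece','side')[:1],r.landmark_of('dimmer_tip','top')[:1],r.landmark_of('eyepiece','side')[:1],proj('side',[549,-259.5,118]),proj('top',[548,-105,100]))
cv2.imwrite('pics/c11.png',np.hstack([cv2.resize(p[60:230,280:410],(398,520),interpolation=2),cv2.resize(t[160:290,350:450],(400,520),interpolation=2)]))
E
```

```text
time: 14.45
tool_pos: [548.6, -260.3, 147.5]
tcp_rot: [-180.0, -0.0, 80.0]
ft_force: [-0.4, -0.0, -1.1]
finger_gap: 41.1
[-179.981   -0.046   80.003] [ 548.605 -260.296  147.505] 41.054218588540564 [-0.374 -0.033 -1.125] [-0.042  0.113 -0.018 -0.057 -0.053  0.097]
[{'extent': [353.7, 102.8, 367.3, 137.1], 'conf': 0.63}] [{'pixel': [372.8, 212.9], 'conf': 0.66}] [{'pixel': [359.5, 132.0], 'conf': 0.68}] [359.316 132.933] [371.99  214.126]
```

View pics/s11.png

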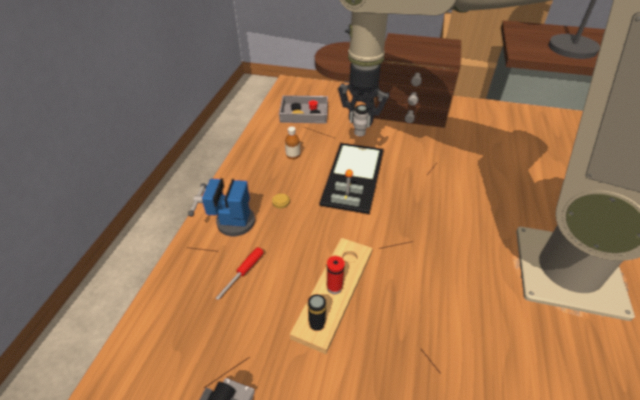

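The eyepiece (360,120) is held level over the window. The lever is upright at (349,174), and the Barlow, collimator, cap, screwdriver and bottle are where they were. I'll hand in.

```bash
python3 -c "
from bench import r
print(r.hand_in(), r.sense()['time'])"
```

```text
the job is handed in; nothing more can be done
the job is handed in; nothing more can be done
```

The dimmer lever is at half, and the eyepiece is held level over the middle of the white window. I handed the job in at about 14.5 s; no verdict is reported.

- **Dimmer:** I pinched the orange knob, moved it to upright and let go. After release the top camera put the knob at x 546.3–546.8 mm and the side camera at 547.2–547.9 mm. The hinge is at x of about 548, so the lever is within about 1° of straight up, perhaps leaning very slightly towards the robot.
- **Eyepiece:** I lifted it out of the rack and carried it upright, with its underside at about 190 mm, well above the knob. The last reading showed the tool level to 0.1°, practically still, with a 41 mm grip.
    - **Height:** the tool height puts the underside at about 118 mm, which is 100 mm above the window. The side camera read about 120 mm just before the final 2 mm trim.
    - **Centring:** the tool finished at (548.6, -260.3), about 1 mm from my measured window centre of (549, -259.5). The side-camera depth read the eyepiece's axis about 2 mm nearer in y; that gap is within the camera calibration error.
- **Everything else:** the Barlow, collimator, dust cap, screwdriver and bottle look undisturbed in the last picture. I saw no sign of contact with the light panel.

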